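# Shorten the longer stand leg by one hole

### The job

Two telescoping legs of a lamp stand lie clamped on the table, and one is set one hole longer than the other. Shorten the longer one to match: squeeze in the spring button on the side of its black collar, slide the sleeve one hole towards its clamp, and let go so that the button pops fully out again in that hole. Leave the shorter leg at its setting.

Things in the scene. Friction and masses are not known exactly. Their poses are not given: they have to be found in the camera images.
- long_grip (a point): Grip point in the black collar (48 mm long, 36 high) of the LONGER leg's sleeve, 50 mm above the table; x runs level along the tube to the foot (slide towards -x to shorten), z up. The collar's fixed side is 20.5 mm off in +y; the grey button's face (36 x 24 mm) 32.5 mm off in -y, 20.5 when pressed. Grip from above, closing along y: 53 mm wide, 41 pressed, with 20 to 30 N.
- long_sleeve (a joint): Sleeve position of the longer leg, m, growing as it lengthens. Sleeve: collar, then 26 mm square aluminium tube, then round rubber foot ending 114 mm past the grip point. It slides on a 20 mm square steel tube with holes at 0.000, 0.040 and 0.080 (black dots on top). Starts at 0.080, shall end at 0.040. Drag 1 N; let go within 5 mm of a hole, it is drawn in.
- long_button (a joint): Travel of the spring button on the longer leg's collar, m: 0 = out, locked in a hole (1 mm play); 0.012 = fully in, 9 N (5 N at the start). It must be in by more than 0.010 for the sleeve to slide to another hole; between holes it stays in by 0.010. The buttons are on the robot's right side of the collars.
- short_sleeve (a joint): Sleeve position of the shorter leg, m, same meaning: locked at 0.040, shall stay. It is an identical leg about 110 mm to the left or right of the other. Both point away from the robot, feet at the far end; each tube is held by two dark steel saddles on a plywood board (100 x 70 x 18 mm) at its near end; fixed. Tops of the collars are 68 mm above the table.

How it is judged:
By the outcome, as a careful person would: the job done as asked, in the order asked, and still so for the second after the job is handed in, with the robot touching nothing.
It also fails if it takes over 35 s, if anything falls off the work surface, if the arm or the gripper's body presses on something with over 40 N, if the wrist force passes 120 N, or if a joint passes its speed limit or range.

### The arm

A 6-joint arm with a two-finger parallel gripper is mounted at the origin on the work surface; the furniture and walls round the work are solid. World frame = base frame: x ahead of the robot, y to its left, z up, the work surface at z = 0. Lengths are in mm, angles in rad, forces in N, time in s.
With the tool pointing down it reaches from about 300 to 825 mm from the base axis. Payload 5.4 kg.
Tool frame: the origin (TCP) lies on the mounting face of the last link; the fingertips stand 190 mm ahead of it and the grasp point (between the pads) lies 171 mm ahead of it; z points along the fingers, y is the line along which they close (so a half turn about z gives the same grasp; the last joint's range is limited). The gripper opens to 92 mm and grips with 3 to 60 N. Pads are 20 mm wide; open, the fingers measure 128 mm over their backs; the gripper's body (75 mm by 189 mm) begins 69 mm behind the grasp point.
Start: joints at [-1.368, 0.158, 1.597, -0, 1.386, -0.21], TCP at [230.652, -526.695, 404.701] pointing down, gripper open.
Joint ranges: [-2.91, 2.91], [-0.94, 2.29], [0.18, 2.7], [-1.29, 4.43], [0.17, 2.64], [-3, 3]. Speed limits (rad/s): [2.57, 2.57, 3.14, 3.14, 3.14, 3.14].

### API

Orientations are given as a 3x3 rotation matrix whose columns are the frame's x, y, z axes.
In Python, from bench import env gives the robot as it stands.
- The arm moves only by the shell command python3 -m inch 'ROWS' [OPENING] [FORCE]. ROWS is JSON, a list of rows, each a list of 6 numbers: the shift along the tool's x, y, z as a fraction of full scale, then the turn, a rotation vector about the tool's x, y, z as a fraction of full scale. In form: [[dx, dy, dz, wx, wy, wz], ...]. A call has 1 to 12 rows; each row is the pose to reach, as a shift and turn from the pose commanded when the call began, along the tool's axes at that moment, turning the shorter way round; what a row does not reach only later rows make up. Full scale, the value 1, is 10 cm for a shift and 360 degrees for a turn. A row lasts 1/8 s, in which the tool goes at most 62.5 mm and 10.7 degrees, less where a joint would pass 70% of its speed; a pose out of reach is approached as far as the arm can. A call with a number of a shift or a turn outside -1 to 1 is refused whole. A call with a gripper value outside its range is refused whole. OPENING is the closure, from -1 (fully open) to 1 (shut), so that 0 is half open, set as the call begins (- or left out, the last holds). The fingers move at their own pace and stop on an object; FORCE is the grip in N (left out, the last holds). Time passes only in rows, so rows that repeat a pose let the fingers close. It gives the time, the measured TCP pose, the force, the opening and the grip force at its end, in the units of the state.
- env.observe(): the state, without advancing time (a new reading comes with each control period).
- env.grab_frame(name): name is "scene" or "top" or "wrist"; returns the picture (384x512x3 uint8, red, green, blue); there is no depth.
- env.camera_info(name): a dict with "fx", "fy", "cx", "cy" (pixels), "k1" (the pictures are not rectified: a ray, as slopes to the right and down, at radius r is drawn at 1 + k1 r^2 times it, then the intrinsics apply), "R" (3x3) and "t" (3): a world point X has camera coordinates R X + t; the wrist camera has in their place "hand_eye" (4x4, takes a point from camera to tool coordinates, whose origin is the TCP and whose axes are the flange's). Camera axes: x right, y down, z forward; pixel columns grow to the right and rows downward; lengths in mm; the calibration is good to about 2 mm. A picture is of the moment at which its call begins: read the wrist's pose just before it. camera_info takes no time and is no camera call.
- env.hand_in(): hands the job in; it is judged then, once.
The state is a dict: "time_s": time; "joints": joint angles; "dq": joint speeds; "effort": joint torques, N m; "ee_pos": TCP position; "tcp_rot": TCP orientation; "contact_force": force on the tool from outside, world axes, zero at the start; "torque": the same for the moment, N m; "gripper_width": finger opening in mm; "grasp_force": force on a finger pad.
Only numpy, scipy, OpenCV 4.12 (cv2) and the standard library are available. Lean on these libraries where they do the work, as an engineer would, in place of code of your own. Each camera call takes 0.05 s, during which the arm holds its last target. There are 200 camera calls.

## Working session

There is one attempt and no reset: what is moved stays moved. The work goes in short steps, Python scripts to look and compute and a shell command to move; the robot and the scene stay as the last step left them, time stands still between calls to the robot, and variables do not carry over. Pictures are saved under pics/ and viewed, at most 10 in all, crops included, and the job is handed in when it is done.

```bash
mkdir -p pics; python3 - <<'E'
from bench import env
import cv2,json
s=env.observe();print(s['time_s'],s['ee_pos'],s['tcp_rot'],s['gripper_width'])
for n in("scene","top"):
    cv2.imwrite(f"pics/{n}0.png",env.grab_frame(n)[:,:,::-1]); print(n,env.camera_info(n))
print(env.camera_info("wrist"))
E
```

```text
0.0 [ 230.58588737 -526.43627137  403.73452138] [[ 9.16008370e-01  4.01158973e-01 -3.78825418e-04]
 [ 4.01158971e-01 -9.16006649e-01  1.81645825e-03]
 [ 3.81681925e-04 -1.81586017e-03 -9.99998278e-01]] 91.74789195519094
scene {'fx': 427.41693835357074, 'fy': 427.41693835357074, 'cx': 257.27282403424385, 'cy': 196.79534995388056, 'k1': -0.007887706926962945, 'R': array([[ 0.65600083, -0.75475718,  0.00212442],
       [-0.27085764, -0.23804256, -0.93272283],
       [ 0.70448495,  0.61129154, -0.36058786]]), 't': array([-567.61033059,  126.77035413,  781.24629565])}
top {'fx': 458.7365193313296, 'fy': 458.7365193313296, 'cx': 253.41180732673092, 'cy': 191.65796652321703, 'k1': -0.02598977328518542, 'R': array([[ 0.02802614, -0.9994051 ,  0.02009928],
       [-0.99427568, -0.02994497, -0.10256299],
       [ 0.10310385, -0.01710978, -0.99452343]]), 't': array([-370.50924566,  430.26921825,  882.00897623])}
{'fx': 324.19167523036487, 'fy': 324.19167523036487, 'cx': 254.29596589876286, 'cy': 193.0235834423153, 'k1': -0.07221964894123509, 'hand_eye': array([[ 4.66378024e-04, -9.61136146e-01, -2.76074432e-01,
         7.78992669e+01],
       [ 9.99999796e-01,  5.68896841e-04, -2.91259815e-04,
        -9.44811710e-01],
       [ 4.36998208e-04, -2.76074240e-01,  9.61136215e-01,
         2.05209595e+01],
       [ 0.00000000e+00,  0.00000000e+00,  0.00000000e+00,
         1.00000000e+00]])}
```

View pics/top0.png

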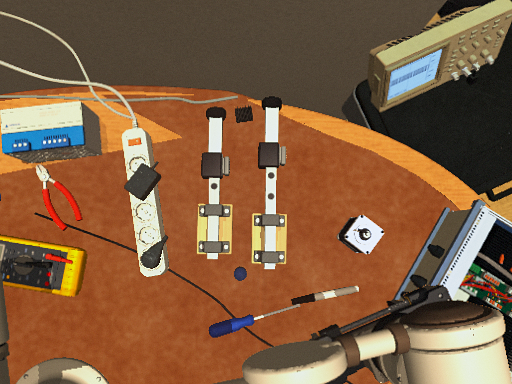

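View pics/scene0.png

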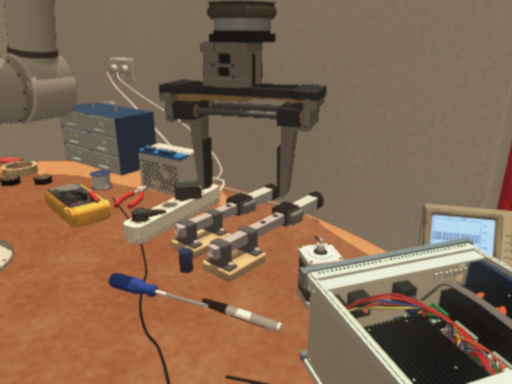

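The right-hand leg is the longer one. Its collar is at about (269,155), with two dots visible below it. The left collar is at (212,164), with one dot. Next I'll measure both.

```bash
cat > h.py <<'E'
import numpy as np,cv2
from bench import env
def ray(n,uv,ee=None,rot=None):
    c=env.camera_info(n);K=np.array([[c['fx'],0,c['cx']],[0,c['fy'],c['cy']],[0,0,1]])
    p=cv2.undistortPoints(np.array([[uv]],float),K,np.array([c['k1'],0,0,0.]))[0,0]
    d=np.array([*p,1.])
    if n=='wrist':
        H=c['hand_eye'];return rot@H[:3,3]+ee,rot@H[:3,:3]@d
    return -c['R'].T@c['t'],c['R'].T@d
def onz(n,uv,z,**k):
    o,d=ray(n,uv,**k);return o+d*(z-o[2])/d[2]
E
python3 - <<'E'
from h import *
im=cv2.imread('pics/top0.png');g=im.max(2)
for nm,(x0,x1) in dict(L=(195,235),R=(252,292)).items():
    # bright tube edges per row (top of sleeve z=63, between collar and foot)
    for y in (121,128,135):
        xs=np.where(g[y,x0:x1]>170)[0]+x0; print(nm,y,xs.min(),xs.max(),onz('top',((xs.min()+xs.max())/2,y),63).round(1))
    m=np.zeros_like(g);m[138:185,x0:x1]=(g[138:185,x0:x1]<60)*255
    n,l,st,ce=cv2.connectedComponentsWithStats(m)
    for s,c in zip(st[1:],ce[1:]):
        if s[4]>8: print(nm,s,c.round(1),onz('top',c,68).round(1))
    m=np.zeros_like(g);m[80:122,x0:x1]=0
cv2.imwrite('pics/c.png',cv2.resize(im[90:270,190:300],None,fx=3.3,fy=3.3,interpolation=cv2.INTER_NEAREST))
E
```

```text
L 121 210 221 [ 571.6 -280.4   63. ]
L 128 209 221 [ 557.8 -279.9   63. ]
L 135 209 221 [ 544.1 -280.4   63. ]
L [201 153  22  26 161] [210.5 165.4] [ 484.1 -274.5   68. ]
R 121 266 278 [ 575.2 -389.3   63. ]
R 128 266 278 [ 561.4 -389.6   63. ]
R 135 265 278 [ 547.6 -388.9   63. ]
R [258 143  21  26 175] [266.8 155.7] [ 506.1 -380.7   68. ]
```

View pics/c.png

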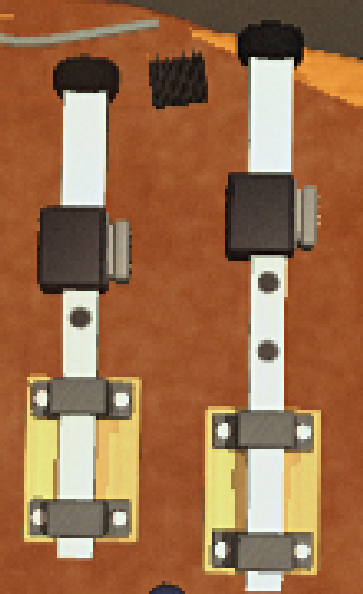

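```bash
python3 - <<'E'
from h import *
a=onz('top',(269.7,265),60);print(a)
E
python3 -m inch '[[0.6,-0.05,0,0,0,0.03],[1,-0.05,0,0,0,0.03],[1,-0.05,0,0,0,0.03]]' -1; python3 -c "
from bench import env;s=env.observe();print(s['tcp_rot'])"
```

```text
[ 299.97531507 -391.68505059   60.        ]
time_s: 0.48
ee_pos: [322.2, -480.6, 404.2]
tcp_rot: [[0.974, 0.226, -0.0], [0.226, -0.974, 0.001], [0.0, -0.001, -1.0]]
contact_force: [-0.7, -0.5, 0.2]
gripper_width: 92.1
grasp_force: 0.0
[[ 9.74053354e-01  2.26318498e-01 -3.52558300e-05]
 [ 2.26318387e-01 -9.74052700e-01  1.15114466e-03]
 [ 2.26184293e-04 -1.12925536e-03 -9.99999337e-01]]
```

```bash

python3 -m inch '[[0.6,-0.12,0.1,0,0,0.02],[1,-0.25,0.25,0,0,0.035],[1,-0.25,0.25,0,0,0.035]]'
```

```text
time_s: 0.85
ee_pos: [413.0, -434.1, 377.7]
tcp_rot: [[1.0, 0.007, -0.002], [0.007, -1.0, 0.003], [-0.002, -0.003, -1.0]]
contact_force: [0.6, 0.5, 0.0]
gripper_width: 91.9
grasp_force: 0.0
```

```bash

python3 -m inch '[[0.5,-0.25,0.15,0,0,0],[0.95,-0.45,0.25,0,0,0],[0.95,-0.45,0.25,0,0,0],[0.95,-0.45,0.25,0,0,0]]'
python3 - <<'E'
from h import *
s=env.observe();im=env.grab_frame('wrist')[:,:,::-1];cv2.imwrite('pics/w1.png',im)
np.savez('w1.npz',ee=s['ee_pos'],rot=s['tcp_rot']);print(s['ee_pos'])
E
```

```text
time_s: 1.35
ee_pos: [505.8, -391.3, 355.0]
tcp_rot: [[1.0, 0.004, -0.001], [0.004, -1.0, -0.001], [-0.001, 0.001, -1.0]]
contact_force: [0.0, 0.1, -0.8]
gripper_width: 92.1
grasp_force: 0.0
[ 505.78636933 -391.27943076  354.99864204]
```

View pics/w1.png

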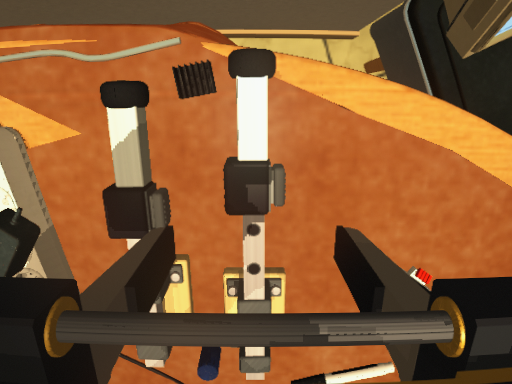

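The collar spans columns 224–271 and rows 157–215. The button reaches column 285, and the tube is centred near column 253.

```bash
python3 - <<'E'
from h import *
d=np.load('w1.npz');k=dict(ee=d['ee'],rot=d['rot']);im=cv2.imread('pics/w1.png');g=im.max(2).astype(int)
for y,z in((100,63),(125,63),(148,63),(242,60),(255,60),(285,60)):
    xs=np.where(g[y,225:290]>130)[0]+225;print(y,xs.min(),xs.max(),onz('wrist',((xs.min()+xs.max())/2,y),z,**k).round(1))
print(g[186,218:292]); print(g[150:222,232])
for uv in((224,186),(271,186)):print(onz('wrist',uv,68,**k).round(1))
for uv in((240,157),(240,215)):print(onz('wrist',uv,68,**k).round(1))
print('dots',[onz('wrist',p,60,**k).round(1) for p in((253.5,229.5),(253.5,268.5))])
print('foot far end mid z50',onz('wrist',(252,49),50,**k).round(1), onz('wrist',(252,49),65,**k).round(1))
cv2.imwrite('pics/c2.png',cv2.resize(im[40:300,210:300],None,fx=2.3*2/2,fy=2.3,interpolation=cv2.INTER_NEAREST))
E
```

```text
100 225 289 [ 583.4 -392.5   63. ]
125 225 289 [ 563.4 -392.6   63. ]
148 225 289 [ 544.4 -392.7   63. ]
242 225 289 [ 457.2 -393.3   60. ]
255 225 289 [ 443.9 -393.4   60. ]
285 225 289 [ 411.8 -393.6   60. ]
[189 191 192 191 191 175  55  48  49  52  53  54  54  52  54  52  53  53
  52  52  52  51  52  51  52  53  53  59  82  82  84  83  84  84  83  83
  83  83  83  84  83  84  83  82  83  82  81  80  73  58  77 143 154 192
 197 152  81 100 109 113 111 109 107 104 101  92  85 118 184 184 184 183
 183 183]
[186 188 189 190 192 192 152  53  53  53  54  54  54  58  58  56  59  59
  59  59  59  58  58  57  57  56  56  55  56  55  55  55  53  54  54  55
  54  52  53  52  52  52  53  53  51  53  52  51  50  51  51  49  51  50
  50  49  48  48  48  48  48  47  48  47  52 137 185 187 186 187 188 190]
[ 512.6 -364.8   68. ]
[ 512.8 -404.8   68. ]
[ 537.6 -378.6   68. ]
[ 486.5 -378.2   68. ]
dots [array([ 469.6, -390. ,   60. ]), array([ 429.7, -390.2,   60. ])]
foot far end mid z50 [ 624.3 -388.2   50. ] [ 622.1 -388.3   65. ]
```

View pics/c2.png

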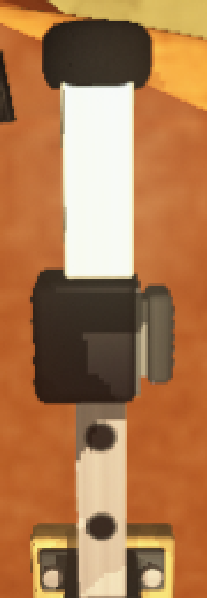

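```bash

python3 -m inch '[[0.047,-0.058,0.1,0,0,0],[0.047,-0.058,0.5,0,0,0],[0.047,-0.058,0.8,0,0,0],[0.047,-0.058,0.8,0,0,0],[0.047,-0.058,0.8,0,0,0]]'
```

```text
time_s: 2.02
ee_pos: [511.7, -384.7, 276.0]
tcp_rot: [[1.0, 0.004, 0.001], [0.004, -1.0, -0.001], [0.001, 0.001, -1.0]]
contact_force: [0.3, 1.2, 1.1]
gripper_width: 92.1
grasp_force: 0.0
```

```bash

python3 -m inch '[[-0.01,0.008,0.3,0,0,0],[-0.01,0.008,0.55,0,0,0],[-0.01,0.008,0.55,0,0,0],[-0.01,0.008,0.55,0,0,0]]'
python3 - <<'E'
from h import *
s=env.observe();im=env.grab_frame('wrist')[:,:,::-1];cv2.imwrite('pics/w2.png',im);print(s['contact_force'])
E
```

```text
time_s: 2.52
ee_pos: [511.3, -385.7, 222.0]
tcp_rot: [[1.0, 0.004, 0.002], [0.004, -1.0, -0.003], [0.002, 0.003, -1.0]]
contact_force: [-0.1, -0.9, -0.1]
gripper_width: 92.3
grasp_force: 0.0
[-0.09105897 -0.87070044 -0.05119428]
```

View pics/w2.png

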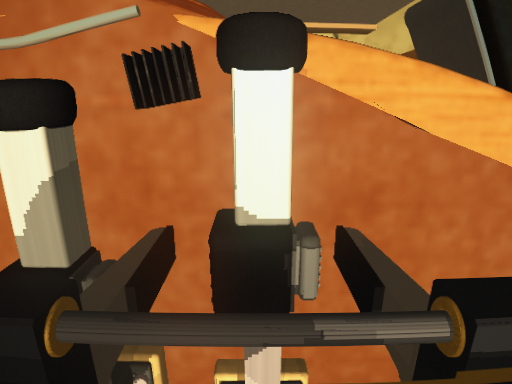

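The fingers straddle the collar (columns 210–296) and the button (to column 320), in the expected ratio of offsets. Closing now.

```bash

python3 -m inch '[[0,0,0,0,0,0],[0,0,0,0,0,0],[0,0,0,0,0,0],[0,0,0,0,0,0],[0,0,0,0,0,0],[0,0,0,0,0,0],[0,0,0,0,0,0],[0,0,0,0,0,0]]' 1 25
```

```text
time_s: 3.58
ee_pos: [510.7, -385.3, 220.0]
tcp_rot: [[1.0, 0.005, 0.0], [0.005, -1.0, -0.001], [0.0, 0.001, -1.0]]
contact_force: [-0.8, -3.2, 1.0]
gripper_width: 41.1
grasp_force: 25.0
```

```bash

python3 -m inch '[[-0.04,0,0,0,0,0],[-0.1,0,0,0,0,0],[-0.16,0,0,0,0,0],[-0.22,0,0,0,0,0],[-0.28,0,0,0,0,0],[-0.34,0,0,0,0,0],[-0.38,0,0,0,0,0],[-0.4,0,0,0,0,0],[-0.4,0,0,0,0,0],[-0.4,0,0,0,0,0]]'
```

```text
time_s: 4.82
ee_pos: [470.2, -385.7, 220.0]
tcp_rot: [[1.0, 0.004, 0.0], [0.004, -1.0, -0.002], [0.0, 0.002, -1.0]]
contact_force: [-0.4, -5.2, 0.2]
gripper_width: 40.6
grasp_force: 25.0
```

```bash

python3 -m inch '[[0,0,0,0,0,0],[0,0,0,0,0,0],[0,0,0,0,0,0],[0,0,0,0,0,0],[0,0,0,0,0,0],[0,0,0,0,0,0],[0,0,0,0,0,0],[0,0,0,0,0,0]]' -0.85
python3 -m inch '[[0,0,-0.2,0,0,0],[0,0,-0.6,0,0,0],[0,0,-1,0,0,0],[0,0,-1,0,0,0],[0,0,-1,0,0,0],[0,0,-1,0,0,0]]'
python3 - <<'E'
from h import *
s=env.observe();im=env.grab_frame('wrist')[:,:,::-1];cv2.imwrite('pics/w3.png',im);cv2.imwrite('pics/top3.png',env.grab_frame('top')[90:270,190:300,::-1].repeat(3,0).repeat(3,1))
np.savez('w3.npz',ee=s['ee_pos'],rot=s['tcp_rot'])
E
```

```text
time_s: 5.82
ee_pos: [470.7, -385.1, 219.7]
tcp_rot: [[1.0, 0.004, -0.0], [0.004, -1.0, 0.0], [-0.0, -0.0, -1.0]]
contact_force: [-0.7, -0.3, -0.1]
gripper_width: 85.1
grasp_force: 0.0
time_s: 6.58
ee_pos: [470.3, -384.7, 318.4]
tcp_rot: [[1.0, 0.004, -0.002], [0.004, -1.0, 0.002], [-0.002, -0.002, -1.0]]
contact_force: [0.1, -0.1, 0.2]
gripper_width: 84.8
grasp_force: 0.0
```

View pics/w3.png

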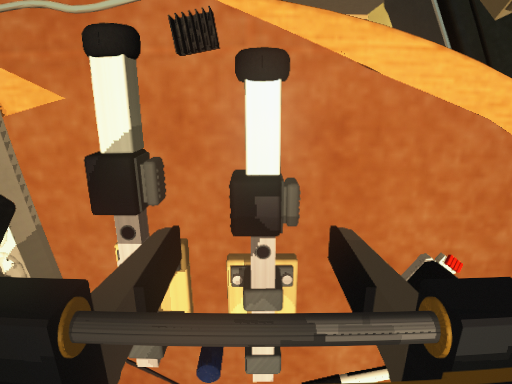

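The collar now spans columns 230–283 and rows 170–236, the button reaches column 299, and one dot remains at (263,251). I'll check the distances.

```bash
python3 - <<'E'
from h import *
for f,L,R,B,row in(('w1',224,285,215,186),('w3',230,299,236.5,202)):
    d=np.load(f+'.npz');k=dict(ee=d['ee'],rot=d['rot'])
    print(f,'width',onz('wrist',(L,row),68,**k)[1]-onz('wrist',(R,row),60,**k)[1],'near edge x',onz('wrist',(240,B),68,**k)[0])
E
```

```text
w1 width 52.6760445908252 near edge x 486.52517210978374
w3 width 52.50151009700994 near edge x 446.492408049731
```

The collar moved 40.0 mm. The button sticks out as far as it did when locked at the start, 52.5 mm against 52.7 mm. Handing in.

```bash
python3 -c "
from bench import env;print(env.hand_in())"
```

```text
the job is handed in; nothing more can be done
None
```

I shortened the longer (right-hand) leg by one hole: its collar moved 40.0 mm, and its button is fully out again in the new hole. The shorter leg was left untouched, and I handed the job in after about 7 s of robot time.

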